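# Load the ventilated cabinet and close its sash

### The arm

A 6-joint arm with a two-finger parallel gripper is mounted at the origin on a cart in front of the work surface, level with it; the furniture and walls round the work are solid. World frame = base frame: x ahead of the robot, y to its left, z up, the work surface at z = 0. Lengths are in m, angles in rad, forces in N, time in s.
With the tool pointing down it reaches from about 0.375 to 0.975 m from the base axis. Payload 3.8 kg.
Tool frame: the origin (TCP) lies midway between the tips of the shut fingers; the grasp point (between the pads) lies 19 mm behind it; z points along the fingers, y is the line along which they close (so a half turn about z gives the same grasp; the last joint's range is limited). The gripper opens to 88 mm and grips with 3 to 60 N. Pads are 18 mm wide; open, the fingers measure 123 mm over their backs; the gripper's body (75 mm by 187 mm) begins 45 mm behind the grasp point.
Start: joints at [-1.151, 0.264, 1.604, -0, 1.274, -0.037], TCP at [0.298, -0.606, 0.239] pointing down, gripper open.
Joint ranges: [-2.63, 2.63], [-0.94, 2.18], [0.31, 2.57], [-1.31, 4.45], [0, 2.66], [-2.55, 2.55]. Speed limits (rad/s): [2.57, 2.57, 3.14, 3.14, 3.14, 3.14].

### API

Orientations are given as a rotation vector (axis times angle).
In Python, from cell import manip, viewer gives the robot as it stands (manip), with the cameras (viewer). Calls block until the motion is done:
- manip.move_pose(position, orientation): joint-space move of the TCP to a pose.
- manip.move_linear(position, rate=0.15, rot=None): straight line of the TCP; rot=None keeps the orientation; rate is the mean speed in m/s.
- manip.set_joints(angles): joint-space move.
- manip.set_gripper(opening, force=None): finger opening in m; force is the grip in N (None keeps the last); returns when the fingers have stopped.
- manip.dwell(seconds).
- manip.inverse_kinematics(position, orientation): joint angles nearest the present ones, or None.
- manip.state(): the state.
- viewer.capture(name): name is "scene" or "top" or "wrist"; returns a dict with "image" (420x560x3 uint8, blue, green, red), "z_map" (420x560 float32, m along the optical axis (not along the pixel's ray), 0 where there is no reading), "intrinsics" (3x3 intrinsics, pixels), "k1" (the pictures are not rectified: a ray, as slopes to the right and down, at radius r is drawn at 1 + k1 r^2 times it, then the intrinsics apply), "position" and "orientation" of the camera in the world; the wrist camera has in their place "T_tool_cam" (4x4, takes a point from camera to tool coordinates, whose origin is the TCP and whose axes are the flange's). Camera axes: x right, y down, z forward; pixel columns grow to the right and rows downward; lengths in m; the calibration is good to about 2 mm. A picture is of the moment at which its call begins: read the wrist's pose just before it.
A pose or a line that the arm cannot do raises manip.IKError and nothing moves.
- manip.close_job(): hands the job in; it is judged then, once.
The state is a dict: "clock": time; "joint_pos": joint angles; "joint_velocities": joint speeds; "tau": joint torques, N m; "tool_pos": TCP position; "tcp_rot": TCP orientation; "contact_force": force on the tool from outside, world axes, zero at the start; "moment": the same for the moment, N m; "gripper_width": finger opening in m; "grasp_force": force on a finger pad.
Only numpy, scipy, OpenCV 4.12 (cv2) and the standard library are available. Lean on these libraries where they do the work, as an engineer would, in place of code of your own. Each camera call takes 0.05 s, during which the arm holds its last target. There are 200 camera calls.

### The job

The two dropper bottles and the beaker on the pulled-out tray are to go into the small ventilated cabinet. Lift the sash by its black bar handle until its lower edge is above the bottle tops, push the tray fully home with everything on it still standing, then lower the sash gently until it is fully shut. Leave everything else on the bench as it is.

Things in the scene. Friction and masses are not known exactly. Their poses are not given: they have to be found in the camera images.
- cabinet: fixed white bench-top cabinet with clear sides, 240 mm wide, 250 deep, 295 high, ahead to the right, its front turned left (+y, up to 0.3 rad towards the robot). Origin: middle of its underside; -x points out of the front, y across, z up. Sash front face at x = -0.126; guide posts at y = +-0.114 reach 12 mm in front of it. Loads stand inside, behind the sash
- sash (a joint): height (m) of the vertically sliding sash, a clear pane in a metal frame: 0 shut on the tray's sill, 0.115 upper stop. Its lower edge is 0.032 + value above the bench. Counterbalanced: stays at any height, needs about 4 N plus light damping either way
- sash_handle (a point): middle of the sash's handle: level black bar 14 mm thick, 120 long, parallel to the cabinet's y, 68 mm in front of the sash's face, on two cranked brackets 48 mm either side of its middle. Height 0.077 + sash above the bench. Free all round between the brackets: 61 mm clear behind it, nothing above it
- tray (a joint): how far (m) the tray is pulled out along the cabinet's -x: 0 fully home (stop), 0.22 fully out (stop). Needs about 2.5 N plus light damping and stays where it is left. Its floor is 22 mm above the bench with rims 8 mm high round it
- tray_handle (a point): middle of the outer bar of the tray's bow handle: dark steel rod 10 mm thick, bar 80 long, parallel to the cabinet's y, 36 mm above the bench, 120 mm + tray in front of the sash's face, so 52 mm farther out than the sash handle when the tray is home. The bow is open inside; side rods 45 mm either side run back to the tray's ledge (top 30 mm above bench, 74 mm behind the bar)
- dropper_a: amber dropper bottle with a black rubber teat, 30 mm across, 93 mm high, 40 g, loose, standing upright on the tray; origin: middle of its underside, z up the bottle
- dropper_b: second amber dropper bottle with a black rubber teat, 30 mm across, 93 mm high, 40 g, loose, standing upright on the tray; origin: middle of its underside, z up the bottle
- beaker: clear glass beaker, 53 mm across, 70 mm high, 70 g, loose, standing upright on the tray; origin: middle of its underside, z up
- tape_roll: cream roll of tape, 98 mm across and 25 mm high, lying on the cabinet's roof (top of roof 295 mm); origin: middle of its underside. Bystander, loose
- tip_box: blue box with a white lid, 88x118x66 mm, standing at the back left; origin: middle of its underside. Bystander, loose
- timer: white wedge-shaped bench timer with a dial, 66x78x36 mm, at the left; origin: middle of its underside. Bystander, loose
- dish_a: flat round lidded dish, 60 mm across and 14 mm high, at the left near the front edge; origin: middle of its underside. Bystander, loose
- dish_b: the same kind of dish, next to the other one; origin: middle of its underside. Bystander, loose
- marker: white marker pen with a black cap, 135 mm long, lying behind the tray, towards the back; origin: middle of its underside. Bystander, loose

How it is judged:
By the outcome, as a careful person would: the job done as asked, in the order asked, and still so for the second after the job is handed in, with the robot touching nothing.
It also fails if it takes over 64 s, if anything falls off the work surface, if the arm or the gripper's body presses on something with over 40 N, if the wrist force passes 120 N, or if a joint passes its speed limit or range.

## Working session

There is one attempt and no reset: what is moved stays moved. The work goes in short steps, each a Python script; the robot and the scene stay as the last script left them, time stands still between calls to the robot, and variables do not carry over. Pictures are saved under pics/ and viewed, at most 10 in all, crops included, and the job is handed in when it is done.

```bash
ls; mkdir -p pics
cat > h.py <<'E'
import numpy as np, cv2
from scipy.spatial.transform import Rotation as R
from cell import manip, viewer
def cam(name):
    s=manip.state(); c=viewer.capture(name)
    if 'T_tool_cam' in c:
        T=np.eye(4);T[:3,:3]=R.from_rotvec(s['tcp_rot']).as_matrix();T[:3,3]=s['tool_pos'];T=T@c['T_tool_cam']
    else:
        T=np.eye(4);o=np.array(c['orientation']);T[:3,:3]=o if o.shape==(3,3) else R.from_rotvec(o).as_matrix();T[:3,3]=c['position']
    c['T']=T;return c
def rays(c,px):
    K=np.array(c['intrinsics']);px=np.atleast_2d(np.array(px,float))
    d=np.array([c['k1'],0,0,0],float) if np.isscalar(c['k1']) else np.r_[np.ravel(c['k1'])[0],0,0,0]
    u=cv2.undistortPoints(px.reshape(-1,1,2),K,d).reshape(-1,2)
    return np.c_[u,np.ones(len(u))]
def depthpts(c,px):
    px=np.atleast_2d(px).astype(int);z=c['z_map'][px[:,1],px[:,0]]
    return (rays(c,px)*z[:,None])@c['T'][:3,:3].T+c['T'][:3,3]
def onplane(c,px,h):
    d=rays(c,px)@c['T'][:3,:3].T;o=c['T'][:3,3]
    return o+d*((h-o[2])/d[:,2])[:,None]
def tri(c1,p1,c2,p2):
    A=[];b=[]
    for c,p in((c1,p1),(c2,p2)):
        d=c['T'][:3,:3]@rays(c,p)[0];d/=np.linalg.norm(d);M=np.eye(3)-np.outer(d,d);A.append(M);b.append(M@c['T'][:3,3])
    x=np.linalg.lstsq(np.vstack(A),np.hstack(b),rcond=None)[0]
    return x
E
python3 - <<'E'
from h import *
for n in('scene','top','wrist'):
    c=cam(n);cv2.imwrite(f'pics/{n}0.png',c['image']);np.save(f'{n}0.npy',c,allow_pickle=True)
    print(n,c['T'].round(3).tolist(),c['intrinsics'],c['k1'])
print(manip.state())
E
```

```text
cell.py
pics
scene [[-0.553, -0.376, 0.743, -0.082], [-0.833, 0.25, -0.493, 0.52], [-0.001, -0.892, -0.452, 0.594], [0.0, 0.0, 0.0, 1.0]] [[399.39402629   0.         271.55538256]
 [  0.         399.39402629 204.22885416]
 [  0.           0.           1.        ]] -0.08237146756973306
top [[0.021, -0.988, 0.153, 0.424], [-1.0, -0.02, 0.012, 0.085], [-0.009, -0.153, -0.988, 1.304], [0.0, 0.0, 0.0, 1.0]] [[448.20621182   0.         272.92951248]
 [  0.         448.20621182 211.68586905]
 [  0.           0.           1.        ]] -0.060960452328154995
wrist [[0.441, -0.851, -0.285, 0.371], [-0.897, -0.419, -0.138, -0.568], [-0.002, 0.317, -0.948, 0.385], [0.0, 0.0, 0.0, 1.0]] [[332.54168358   0.         278.62428083]
 [  0.         332.54168358 210.1726398 ]
 [  0.           0.           1.        ]] -0.042134475700770474
{'clock': 0.15, 'joint_pos': array([-1.15087216e+00,  2.64590197e-01,  1.60504795e+00,  4.75853977e-06,
        1.27367450e+00, -3.68771816e-02]), 'joint_velocities': array([ 0.00017896, -0.00229082, -0.00401828, -0.00058249,  0.00151662,
        0.0025418 ]), 'tau': array([ 2.50689147e-03, -5.02848029e+01, -3.57468081e+01,  7.29244715e-02,
        2.49271392e-02, -9.02378247e-05]), 'tool_pos': array([ 0.29752301, -0.60529296,  0.23767387]), 'tcp_rot': array([-3.05835966e+00, -7.10934821e-01,  5.07003816e-04]), 'contact_force': array([ 0.32496822, -0.17070869, -0.06886849]), 'moment': array([-0.02206418,  0.00397239, -0.00135922]), 'grasp_force': 0.0, 'gripper_width': 0.08851223809362721}
```

View pics/scene0.png

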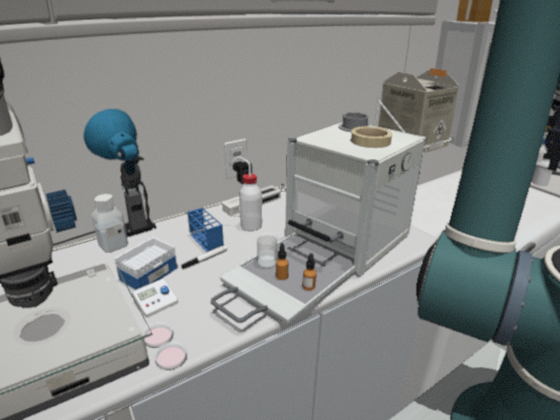

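View pics/top0.png

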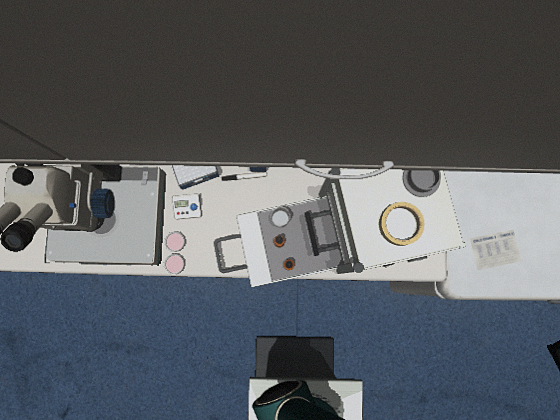

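The scene view shows the cabinet at right: sash bar about (290–330, 222–240), bow handle about (235, 305), beaker (267, 250), droppers (282, 265) and (310, 275). In the top view the bow is about (225, 253), the sash bar about (313, 232), and the droppers are at (279, 240) and (289, 264). I'll enlarge both.

Run:
```python
from h import *
a=cv2.imread('pics/scene0.png')[200:340,200:360];b=cv2.imread('pics/top0.png')[170:290,210:360]
A=cv2.resize(a,None,fx=2.5,fy=2.5,interpolation=2);B=cv2.resize(b,None,fx=2.5,fy=2.5,interpolation=2)
H=max(A.shape[0],B.shape[0]);o=np.zeros((H,A.shape[1]+B.shape[1],3),np.uint8);o[:A.shape[0],:A.shape[1]]=A;o[:B.shape[0],A.shape[1]:]=B
cv2.imwrite('pics/z.png',o);print(o.shape)
t=np.load('top0.npy',allow_pickle=True).item()
for p in [(222,253),(250,248),(312,215),(312,249),(279,240),(289,264),(280,216),(260,260),(335,200)]:print(p,depthpts(t,p).round(3))
```

```text
(350, 775, 3)
(222, 253) [[ 0.501  0.247 -0.002]]
(250, 248) [[0.515 0.163 0.033]]
(312, 215) [[ 0.602 -0.006  0.106]]
(312, 249) [[ 0.51  -0.006  0.111]]
(279, 240) [[0.533 0.082 0.106]]
(289, 264) [[0.469 0.054 0.116]]
(280, 216) [[0.606 0.08  0.052]]
(260, 260) [[0.482 0.134 0.026]]
(335, 200) [[ 0.627 -0.056  0.203]]
```

View pics/z.png

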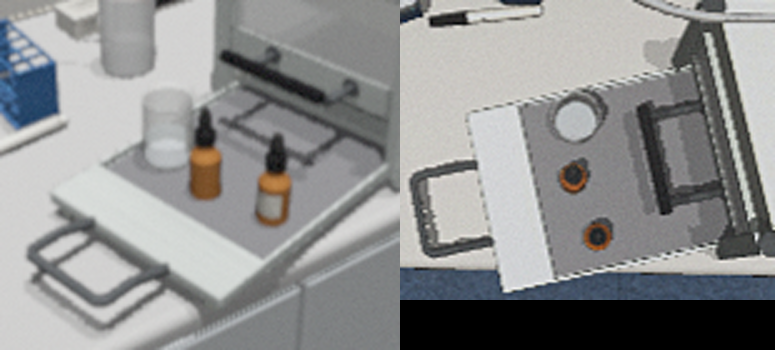

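The zoom shows the sash bar in top at about (307, 211) to (316, 255) and the bow's outer bar at (217, 240) to (221, 271). In scene they run (289, 222) to (330, 239) and (212, 300) to (239, 320). Next I measure both with masks and across the two views.

Run:
```python
from h import *
t=np.load('top0.npy',allow_pickle=True).item();s=np.load('scene0.npy',allow_pickle=True).item()
for n,a,b in [('sash far',(307.2,211),(288.8,222)),('sash near',(316.4,254.8),(330,238.8)),('bow far',(217,240),(212,300)),('bow near',(221.2,270.8),(239,320))]:
    print(n,tri(t,a,s,b).round(4))
def mask(c,x0,x1,y0,y1,thr,lo,hi,off=0):
    g=c['image'].max(2);m=np.zeros(g.shape,bool);m[y0:y1,x0:x1]=g[y0:y1,x0:x1]<thr
    m=m.astype(np.uint8)
    n,l,st,ce=cv2.connectedComponentsWithStats(m)
    k=1+np.argmax(st[1:,4]);ys,xs=np.where(l==k);return np.c_[xs,ys],st[k]
for c,nm,r in [(t,'top',(296,326,205,260)),(s,'scene',(284,335,215,245))]:
    p,st=mask(c,*r,55,0,0);d=depthpts(c,p);print(nm,st,np.median(d,0).round(3),cv2.minAreaRect(p.astype(np.float32)))
# bow pixels in top
g=t['image'].max(2)
for thr in(90,):
    ys,xs=np.where(g[232:280,210:250]<thr);d=depthpts(t,np.c_[xs+210,ys+232]);k=(d[:,2]>.02)&(d[:,2]<.06);print(k.sum(),d[k][:,:].mean(0),d[k].min(0),d[k].max(0))
# tray direction: white ledge
w=t['image'].min(2)>200
p=onplane(t,[(237,215),(251,287)],.03);print('ledge front corners',p.round(3),np.arctan2(*(p[0]-p[1])[:2][::-1]))
# bottles by hue, both views
hsv=cv2.cvtColor(s['image'],cv2.COLOR_BGR2HSV)
o=((hsv[...,0]<18)&(hsv[...,1]>150)&(hsv[...,2]>60)).astype(np.uint8);o[:, :250]=0;o[:,340:]=0;o[:230]=0;o[310:]=0
n,l,st,ce=cv2.connectedComponentsWithStats(o);print([(a.tolist(),b.round(1).tolist()) for a,b in zip(st[1:],ce[1:]) if a[4]>30])
```

```text
sash far [0.6128 0.0074 0.1074]
sash near [ 0.4934 -0.0197  0.1109]
bow far [0.5365 0.2597 0.0317]
bow near [0.4494 0.2436 0.0352]
top [305 212  15  44 212] [ 0.552 -0.005  0.118] ((312.278076171875, 233.20501708984375), (44.14741897583008, 6.445973873138428), 77.00537872314453)
scene [289 221  41  20 193] [0.54  0.001 0.116] ((308.9828796386719, 230.53765869140625), (44.276912689208984, 4.965635299682617), 24.443954467773438)
224 [0.49420813 0.22788899 0.03834905] [0.445463   0.17326657 0.02661294] [0.55453601 0.26553071 0.04715716]
ledge front corners [[0.609 0.204 0.03 ]
 [0.406 0.158 0.03 ]] 0.22255890743132659
[([277, 259, 11, 20, 196], [281.7, 268.6]), ([304, 269, 11, 13, 84], [309.5, 273.1])]
```

```bash
cat >> h.py <<'E'
TH=0.222
U=np.array([np.cos(TH),np.sin(TH),0]);O=np.array([-np.sin(TH),np.cos(TH),0]);Z=np.array([0,0,1.])
SB=np.array([.552,-.006,.110]);BB=np.array([.493,.2517,.036])
def rot(phi,s):
    z=-np.sin(phi)*O-np.cos(phi)*Z;y=s*U;x=np.cross(y,z)
    return R.from_matrix(np.c_[x,y,z]).as_rotvec()
def hook(bar,phi,ins,gap,r):  # TCP with finger's inner face 'gap' off the bar, tip 'ins' past it
    n=np.cos(phi)*O-np.sin(phi)*Z;t=-np.sin(phi)*O-np.cos(phi)*Z
    return bar+n*(r+9+gap)+t*ins
E
python3 - <<'E'
from h import *
w=np.load('wrist0.npy',allow_pickle=True).item();print(np.round(w['T_tool_cam'],3))
p1=np.radians(32);p2=np.radians(15)
for s in(1,-1):
  for n,b,ph,i,r in[('hook',SB,p1,.012,.007),('up',SB+[0,0,.08],p1,.012,.007),('bow',BB,p2,.015,.005),('bowhome',BB-.2125*O,p2,.015,.005)]:
    P=hook(b,ph,i,.003,r);t=-np.sin(ph)*O-np.cos(ph)*Z
    for q in(P,P-.12*t):
      j=manip.inverse_kinematics(q,rot(ph,s));print(s,n,q.round(3),None if j is None else np.round(j,2))
for q in[(.2,-.4,.5),(.4,.15,.45)]:
  for s in(1,-1):print(q,s,manip.inverse_kinematics(q,rot(0,s)))
E
```

```text
[[ 0.    -0.948 -0.317  0.082]
 [ 1.     0.     0.    -0.001]
 [-0.    -0.317  0.948 -0.147]
 [ 0.     0.     0.     1.   ]]
1 hook [-1.129  7.441 -4.675] None
1 hook [-1.143  7.503 -4.573] None
1 up [-1.129  7.441 -4.595] None
1 up [-1.143  7.503 -4.493] None
1 bow [-1.422  8.735 -2.31 ] None
1 bow [-1.429  8.766 -2.194] None
1 bowhome [-1.375  8.528 -2.31 ] None
1 bowhome [-1.382  8.558 -2.194] None
-1 hook [-1.129  7.441 -4.675] None
-1 hook [-1.143  7.503 -4.573] None
-1 up [-1.129  7.441 -4.595] None
-1 up [-1.143  7.503 -4.493] None
-1 bow [-1.422  8.735 -2.31 ] None
-1 bow [-1.429  8.766 -2.194] None
-1 bowhome [-1.375  8.528 -2.31 ] None
-1 bowhome [-1.382  8.558 -2.194] None
(0.2, -0.4, 0.5) 1 [-1.16285562 -0.22181521  1.63226407  0.          1.7311438  -1.38485562]
(0.2, -0.4, 0.5) -1 [-1.16285562e+00 -2.21815212e-01  1.63226407e+00 -4.44089210e-16
  1.73114380e+00  1.75673704e+00]
(0.4, 0.15, 0.45) 1 [ 3.00451125e-01 -2.72713710e-01  1.76077539e+00 -4.44089210e-16
  1.65353097e+00  7.84511255e-02]
(0.4, 0.15, 0.45) -1 None
```

```bash
sed -i 's/(r+9+gap)/(r+.009+gap)/' h.py
python3 - <<'E'
from h import *
p1=np.radians(32);p2=np.radians(15)
for s in(1,-1):
  for n,b,ph,i,r in[('hook',SB,p1,.012,.007),('up',SB+[0,0,.08],p1,.012,.007),('bow',BB,p2,.015,.005),('bowhome',BB-.2125*O,p2,.015,.005)]:
    P=hook(b,ph,i,.003,r);t=-np.sin(ph)*O-np.cos(ph)*Z
    for q in(P,P-.12*t):
      j=manip.inverse_kinematics(q,rot(ph,s));print(s,n,q.round(3),None if j is None else np.round(j,2))
E
```

```text
1 hook [0.55  0.004 0.09 ] [ 0.29  0.22  2.06 -0.67  1.01  0.48]
1 hook [0.536 0.066 0.192] [ 0.41  0.12  1.97 -0.59  1.23  0.44]
1 up [0.55  0.004 0.17 ] [ 0.29  0.12  2.01 -0.62  1.14  0.37]
1 up [0.536 0.066 0.272] [ 0.41  0.04  1.89 -0.56  1.36  0.35]
1 bow [0.49  0.264 0.017] [ 0.6   0.35  1.98 -0.3   0.94  0.57]
1 bow [0.483 0.294 0.133] [ 0.64  0.22  1.88 -0.26  1.16  0.54]
1 bowhome [0.537 0.057 0.017] [ 0.22  0.27  2.08 -0.36  0.82  0.25]
1 bowhome [0.53  0.087 0.133] [ 0.28  0.11  2.01 -0.3   1.05  0.21]
-1 hook [0.55  0.004 0.09 ] None
-1 hook [0.536 0.066 0.192] None
-1 up [0.55  0.004 0.17 ] None
-1 up [0.536 0.066 0.272] None
-1 bow [0.49  0.264 0.017] None
-1 bow [0.483 0.294 0.133] None
-1 bowhome [0.537 0.057 0.017] None
-1 bowhome [0.53  0.087 0.133] None
```

Run:
```python
from h import *
manip.move_pose((.2,-.4,.5),rot(0,1));manip.set_gripper(0,10)
manip.move_pose((.4,.15,.45),rot(0,1))
ph=np.radians(32);t=-np.sin(ph)*O-np.cos(ph)*Z
P=hook(SB,ph,.012,.004,.007)
manip.move_pose(P-.13*t,rot(ph,1))
manip.dwell(.2);c=cam('wrist');np.save('w1.npy',c,allow_pickle=True);cv2.imwrite('pics/w1.png',c['image'])
print(manip.state()['clock'],manip.state()['tool_pos'],P-.13*t,manip.state()['gripper_width'])
```

```text
6.25 [0.53518951 0.07169643 0.20111085] [0.5344975  0.07154064 0.19947129] 0.0006822810793838779
```

View pics/w1.png

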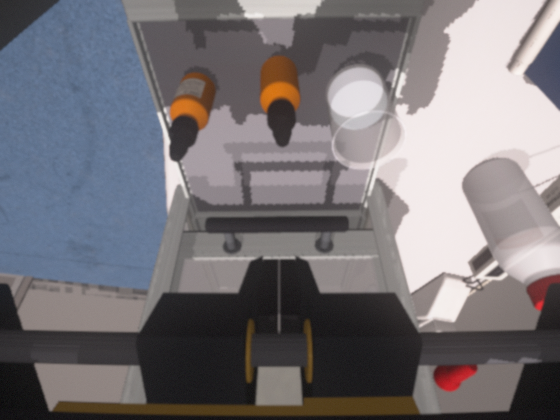

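The wrist view shows the shut fingers pointing at the black bar, which spans (207, 224) to (348, 222). The bottles are at (183, 140) and (282, 130), clear of the fingers, and the beaker is at (365, 110). Triangulating the bar against the earlier views as a check.

Run:
```python
from h import *
t=np.load('top0.npy',allow_pickle=True).item();s=np.load('scene0.npy',allow_pickle=True).item();w=np.load('w1.npy',allow_pickle=True).item()
n=tri(t,(316.4,254.8),w,(207.5,224));f=tri(t,(307.2,211),w,(347.5,222.5));print(n,f,(n+f)/2)
n2=tri(s,(330,238.8),w,(207.5,224));f2=tri(s,(288.8,222),w,(347.5,222.5));print(n2,f2,(n2+f2)/2)
p=np.c_[np.arange(215,340,10),np.full(13,223)];print(np.median(depthpts(w,p),0), depthpts(w,[(184,140),(283,136)]))
```

```text
[ 0.49391933 -0.01810895  0.11069452] [0.61170443 0.00693482 0.1081245 ] [ 0.55281188 -0.00558706  0.10940951]
[ 0.49298864 -0.02171642  0.10919692] [0.60912001 0.0102838  0.11049896] [ 0.55105433 -0.00571631  0.10984794]
[0.53943702 0.00322183 0.11650496] [[0.4709755  0.06106541 0.10050409]
 [0.53424064 0.08830469 0.11296106]]
```

Run:
```python
from h import *
ph=np.radians(32);P=hook(SB,ph,.012,.004,.007)
f0=manip.state()['contact_force']
manip.move_linear(P,.08)
s=manip.state();print(s['tool_pos']-P,s['contact_force']-f0)
for dz in(.02,.05,.083):
    manip.move_linear(P+[0,0,dz],.05);s=manip.state();print(s['clock'],(s['tool_pos']-P).round(4),(s['contact_force']-f0).round(1))
for n in('top','scene'):
    c=cam(n);np.save(n+'2.npy',c,allow_pickle=True);cv2.imwrite(f'pics/{n}2.png',c['image'])
a=cv2.imread('pics/scene2.png')[120:340,180:440];cv2.imwrite('pics/z2.png',cv2.resize(a,None,fx=2.5,fy=2.5,interpolation=2))
```

```text
[0.00038092 0.00028963 0.0004772 ] [-0.49932559  0.48045821 -0.75488401]
8.575 [-0.0007  0.0005  0.0206] [-5.4  5.3 -0.1]
9.325 [-0.0007  0.0005  0.0509] [-6.3  7.5 -1.4]
10.1333 [-0.0007  0.0005  0.0834] [-5.1  6.6 -4. ]
```

View pics/z2.png

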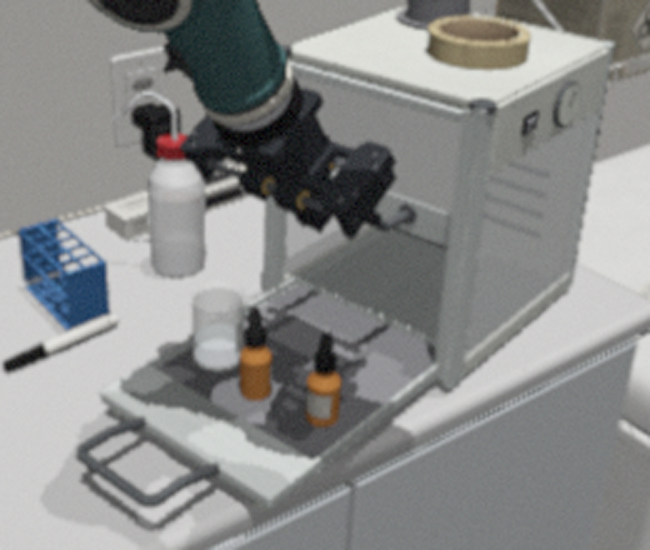

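The sash is up and all three vessels are still standing at crop (215, 330), (255, 355) and (323, 385), with the finger under the bar at (350, 215). I'll withdraw, measure the bar height, then go to the bow.

Run:
```python
from h import *
ph=np.radians(32);t=-np.sin(ph)*O-np.cos(ph)*Z;P=hook(SB,ph,.012,.004,.007)
manip.move_linear(P+[0,0,.071],.08);manip.move_linear(P+[0,0,.071]-.15*t,.2)
c=cam('wrist');np.save('w3.npy',c,allow_pickle=True);cv2.imwrite('pics/w3.png',c['image'])
p2=np.radians(15);t2=-np.sin(p2)*O-np.cos(p2)*Z;Q=hook(BB,p2,.015,.015,.005)
manip.move_pose(Q-.16*t2+.03*O,rot(p2,1));manip.dwell(.2)
for n in('top','scene','wrist'):
    c=cam(n);np.save(n+'3.npy',c,allow_pickle=True);cv2.imwrite(f'pics/{n}3.png',c['image'])
a=cv2.imread('pics/w3.png')[:300,100:460];b=cv2.imread('pics/wrist3.png')[:300,100:500]
cv2.imwrite('pics/z3.png',np.hstack([a,b]))
print(manip.state()['clock'])
s=np.load('scene3.npy',allow_pickle=True).item();w=np.load('w3.npy',allow_pickle=True).item()
for q in [w]:
    g=q['image'].max(2);ys,xs=np.where(g[:,180:380]<45);d=depthpts(q,np.c_[xs+180,ys]);e=d-SB;k=(abs(e@O)<.012)&(abs(e@U)<.062)&(d[:,2]>.1)&(d[:,2]<.25);print(k.sum(),np.median(d[k],0),np.percentile(d[k][:,2],[5,95]))
```

```text
12.95
396 [0.55369019 0.00491119 0.19329668] [0.19090342 0.19564987]
```

View pics/z3.png

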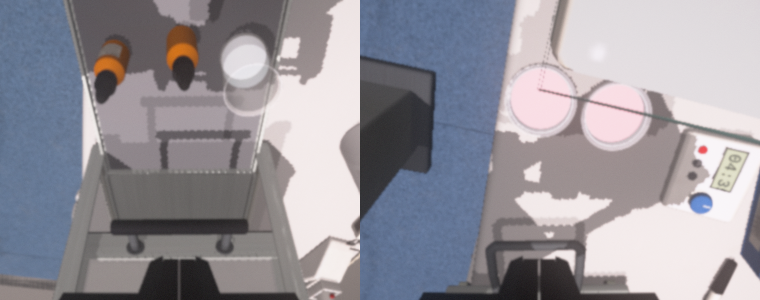

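The left crop shows the raised bar at (113–246, 227). The right crop shows the bow ahead of the fingers, outer bar about (490–582, 245), with the dishes and timer clear. Checking the bow's position, then pushing.

Run:
```python
from h import *
t=np.load('top0.npy',allow_pickle=True).item();s=np.load('scene0.npy',allow_pickle=True).item();w=np.load('wrist3.npy',allow_pickle=True).item()
f=tri(t,(217,240),w,(322,245));n=tri(t,(221.2,270.8),w,(230,245));m=(f+n)/2;print(f,n,m,'o err',(m-BB)@O,(m-BB)@U)
p2=np.radians(15);t2=-np.sin(p2)*O-np.cos(p2)*Z
Q=hook(BB,p2,.014,.012,.005)
manip.move_linear(Q-.05*t2,.2);manip.move_linear(Q,.08)
f0=manip.state()['contact_force']
for d in np.r_[.02,.06]:
    manip.move_linear(Q-d*O,.05);st=manip.state();print(d,st['clock'],st['tool_pos'].round(4),((st['contact_force']-f0)@np.c_[U,O,Z]).round(1))
```

```text
[0.53623915 0.25892017 0.02776919] [0.44698697 0.24292379 0.03308154] [0.49161306 0.25092198 0.03042536] o err -0.00045354597556387634 -0.0015242071700342084
0.02 15.0333 [0.4926 0.2524 0.0159] [ 0.3  0.  -1. ]
0.06 15.9833 [0.5015 0.2135 0.0158] [ 0.7 -0.1 -0.8]
```

Run:
```python
from h import *
c=cam('scene');cv2.imwrite('pics/s4.png',c['image']);a=c['image'][160:340,180:440];t=cam('top')['image'][170:290,200:360]
A=cv2.resize(a,None,fx=1.6,fy=1.6);B=cv2.resize(t,None,fx=2.3,fy=2.3);o=np.zeros((288,A.shape[1]+B.shape[1],3),np.uint8);o[:,:A.shape[1]]=A;o[:B.shape[0],A.shape[1]:]=B;cv2.imwrite('pics/z4.png',o)
```

```text
(no output)
```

View pics/z4.png

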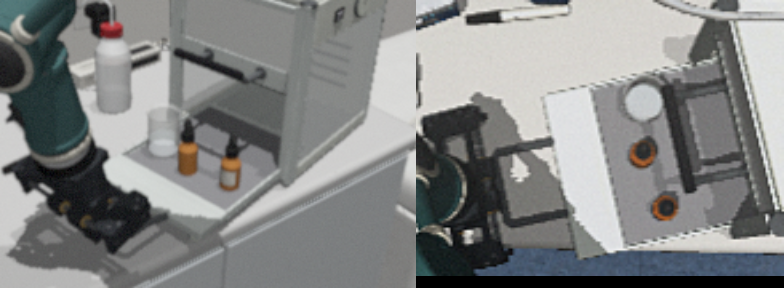

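The tray has moved about 50 mm inward (ledge corner in top went from column 237 to 256), and the bottles and beaker are still standing. Continuing.

Run:
```python
from h import *
p2=np.radians(15);Q=hook(BB,p2,.014,.012,.005)
st=manip.state();f0=st['contact_force']
manip.move_linear(Q-.212*O,.07)
for d in np.arange(.214,.25,.002):
    manip.move_linear(Q-d*O,.03);st=manip.state();F=((st['contact_force']-f0)@np.c_[U,O,Z]).round(1);e=((st['tool_pos']-Q)@O).round(4)
    print(round(d,3),st['clock'],e,F)
    if F[1]>12: break
manip.move_linear(Q-(d-.03)*O,.1)
for n in('scene','top'):
    c=cam(n);np.save(n+'5.npy',c,allow_pickle=True);cv2.imwrite(f'pics/{n}5.png',c['image'])
```

```text
0.214 18.6583 -0.214 [-1.5  1.9  0.8]
0.216 18.9083 -0.2161 [-0.9  3.1  0.3]
0.218 19.1583 -0.2182 [-0.9  1.8  0.9]
0.22 19.4083 -0.2202 [-1.4  2.3  0.2]
0.222 19.6583 -0.2205 [-3.2  9.6  1.6]
0.224 19.9083 -0.2206 [-5.1 18.8  4.2]
```

Run:
```python
from h import *
st=manip.state();p=st['tool_pos']
manip.move_linear(p+.04*O+[0,0,.03],.15);manip.move_linear(p+.04*O+[0,0,.25],.25)
ph=np.radians(10)
A=SB+[0,0,.135]
manip.move_pose(A,rot(ph,1));manip.dwell(.2)
for n in('scene','wrist'):
    c=cam(n);np.save(n+'6.npy',c,allow_pickle=True);cv2.imwrite(f'pics/{n}6.png',c['image'])
print(manip.state()['tool_pos'],manip.state()['clock'])
cv2.imwrite('pics/z6.png',np.hstack([cv2.imread('pics/scene6.png')[110:340,180:440],cv2.imread('pics/wrist6.png')[70:300,140:420]]))
```

```text
[ 0.55201338 -0.00472251  0.24503001] 22.875
```

View pics/z6.png

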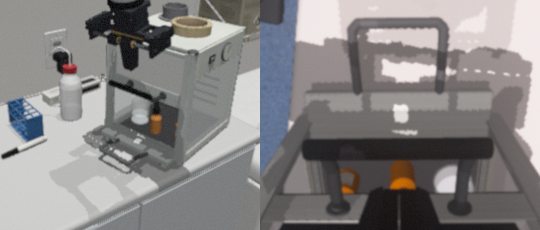

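The scene crop shows the tray home with bottles and beaker upright behind the raised sash at (140–175, 115). The wrist crop shows the bar at row about 148, columns 303–493. Checking the bar once more, then lowering.

Run:
```python
from h import *
w=np.load('wrist6.npy',allow_pickle=True).item()
m=onplane(w,[(278,218)],.188)[0];d=depthpts(w,[(278,y) for y in range(212,226,3)]);print(m,(m-SB)@O,(m-SB)@U);print(d)
A=SB+[0,0,.135]
f0=manip.state()['contact_force']
manip.move_linear(SB+[0,0,.092],.1)
low=.077+.007
z=.202
def go(z,r):
    manip.move_linear(np.r_[SB[:2],z],r);st=manip.state();F=(st['contact_force']-f0)@np.c_[U,O,Z]
    print(round(st['clock'],2),round(z,4),st['tool_pos'].round(4),F.round(1));return F
for z,r in((.185,.04),(.15,.04),(.12,.04),(.096,.04)): go(z,r)
while z>.07:
    z-=.002
    if go(z,.02)[2]>12: break
c=cam('scene');cv2.imwrite('pics/s7.png',c['image'])
```

```text
[ 0.55096815 -0.0047842   0.188     ] 0.0014131519022193774 -0.0007388308142816952
[[ 5.48950322e-01  4.17078231e-03  1.96614998e-01]
 [ 5.49350549e-01  2.41189056e-03  1.97160371e-01]
 [ 5.49603903e-01  1.30908843e-03  1.98892503e-01]
 [ 5.50024367e-01 -5.40165619e-04  1.99282813e-01]
 [ 5.50426581e-01 -2.30780807e-03  1.99833087e-01]]
24.03 0.185 [ 0.5521 -0.006   0.1849] [ 0.9 -0.2  1.2]
25.06 0.15 [ 0.5516 -0.006   0.1496] [0.3 0.6 1. ]
25.96 0.12 [ 0.5516 -0.006   0.1195] [-1.4  0.2 -0.5]
26.71 0.096 [ 0.5521 -0.006   0.0957] [-0.2 -0.4 -1.1]
26.96 0.094 [ 0.5523 -0.006   0.0941] [ 0.1  0.1 -0.2]
27.21 0.092 [ 0.5524 -0.006   0.0922] [0.1 0.6 0.4]
27.46 0.09 [ 0.5523 -0.006   0.0901] [0.2 0.7 1.5]
27.71 0.088 [ 0.5523 -0.006   0.088 ] [0.7 0.1 1.2]
27.96 0.086 [ 0.5523 -0.006   0.0859] [ 1.9 -0.1  2.5]
28.21 0.084 [ 0.5523 -0.006   0.0848] [-1.8  0.2  8. ]
28.46 0.082 [ 0.5524 -0.006   0.0846] [-6.2  3.3 18.4]
```

Run:
```python
from h import *
manip.move_linear(SB+[0,0,.05],.1);manip.move_linear(SB+.12*O+[0,0,.25],.25)
manip.move_pose((.40,.25,.42),rot(0,1));manip.dwell(.3)
s=cam('scene');t=cam('top')
cv2.imwrite('pics/z8.png',np.hstack([cv2.resize(s['image'][110:340,190:440],None,fx=1.6,fy=1.6),cv2.resize(t['image'][160:304,130:370],None,fx=1.6,fy=368/144)[:, :384]]))
g=t['image'].max(2)
ys,xs=np.where(g[200:270,285:330]<50);d=depthpts(t,np.c_[xs+285,ys+200]);e=d-SB;k=(abs(e@O)<.012)&(abs(e@U)<.06)&(d[:,2]>.06);print('bar top z',k.sum(),np.median(d[k],0))
ys,xs=np.where(g[200:280,260:315]<100);d=depthpts(t,np.c_[xs+260,ys+200]);e=d-SB;k=(abs(e@U)<.03)&(d[:,2]>.02)&(d[:,2]<.05)&(e@O>.035);print('bow o from sash bar',k.sum(),np.median((e@O)[k]),np.median(d[k],0))
print(manip.state()['clock'],manip.state()['contact_force'])
```

```text
bar top z 105 [ 0.53991691 -0.00560781  0.08288461]
bow o from sash bar 58 0.05463384609691681 [0.54059594 0.04768392 0.04084424]
31.725 [ 0.43606122 -0.14297647  0.74383938]
```

View pics/z8.png

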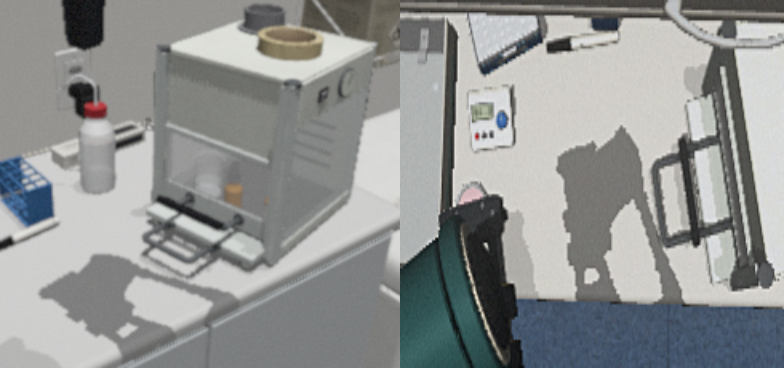

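The picture shows the sash down (bar top at 0.083 m, 0.084 expected) and the tray home (bow 54.6 mm out from the bar, 52 expected). The beaker at (210, 175) and a dropper at (233, 195) stand inside, and the bench is undisturbed.

```bash
python3 -c "
from cell import manip, viewer
print(manip.close_job())"
```

```text
the job is handed in; nothing more can be done
None
```

The job is handed in at about 32 s on the robot's clock: the sash was raised, the tray pushed home to its stop with everything standing when last seen, and the sash lowered gently until shut; in the final picture the second dropper was only faintly visible through the pane.

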